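Make the driver rack ready for the next repair

ROBOT

A 6-joint arm with a two-finger parallel gripper is mounted at the origin on the work surface. World frame = base frame: x ahead of the robot, y to its left, z up, the work surface at z = 0. Lengths are in m, angles in rad, forces in N, time in s.
With the tool pointing down it reaches from about 0.35 to 0.975 m from the base axis. Payload 4.9 kg.
Tool frame: the origin (TCP) lies midway between the tips of the shut fingers; the grasp point (between the pads) lies 19 mm behind it; x points along the fingers, z is the direction in which the jaws open and shut, and the axes are right-handed (so a half turn about x gives the same grasp; the last joint's range is limited). The gripper opens to 85 mm and grips with 20 to 120 N. Pads are 22 mm wide; open, the fingers measure 114 mm over their backs; the gripper's body (76 mm by 85 mm) begins 54 mm behind the grasp point. The pads swing forward as they close: fully open they stand 13 mm farther back than shut.
Start: joints at [-1.459, 0.053, 1.613, -0, 1.476, -0.119], TCP at [0.143, -0.608, 0.231] pointing down, gripper open.
Joint ranges: [-3.01, 3.01], [-1.01, 2.22], [0.06, 2.58], [-1.02, 4.17], [0.09, 2.62], [-3.14, 3.14]. Speed limits (rad/s): [2.57, 2.57, 3.14, 3.14, 3.14, 3.14].

INTERFACE

Orientations are given as a unit quaternion [w, x, y, z].
In Python, from rig import env gives the robot as it stands.
- The arm moves only by the tool apply_moves, never from a script. Its argument "rows" is a list of rows, each a list of 7 numbers: the shift along the world's x, y, z in cm, then the turn, a rotation vector about the world's x, y, z in degrees, then the finger opening in cm, from 0 to 8.54. A call has 1 to 20 rows; each row is the pose to reach, as a shift and turn from the pose commanded when the call began; what a row does not reach only later rows make up. A row lasts 1/8 s, in which the tool goes at most 62.5 mm and 10.7 degrees, less where a joint would pass 70% of its speed; a pose out of reach is approached as far as the arm can. A call with a gripper value outside its range is refused whole. The fingers move at their own pace and stop on an object; the grip force is fixed at half the most. Time passes only in rows, so rows that repeat a pose let the fingers close. It gives the time, the measured TCP pose, the force and the opening at its end, in the units of the state.
- env.state(): the state, without advancing time (a new reading comes with each control period).
- env.snapshot(name): name is "scene" or "top" or "wrist"; returns a dict with "image" (420x560x3 uint8, red, green, blue), "intrinsics" (3x3 intrinsics, pixels), "world_from_camera" (4x4, takes a point from camera to world coordinates). Camera axes: x right, y up, looking along -z (the intrinsics and any distortion apply to the point x, -y, -z); pixel columns grow to the right and rows downward; lengths in m; the calibration is good to about 2 mm. A picture is of the moment at which its call begins. There is no depth.
- env.sign_off(): hands the job in, once; it reports no verdict.
The state is a dict: "clock": time; "joint_pos": joint angles; "joint_vel": joint speeds; "joint_torque": joint torques, N m; "ee_pos": TCP position; "eef_rot": TCP orientation; "wrist_force": force on the tool from outside, world axes, zero at the start; "wrist_torque": the same for the moment, N m; "gripper_width": opening from 0.0 (shut) to 1.0 (fully open).
Only numpy, scipy, OpenCV 4.12 (cv2) and the standard library are available. Lean on these libraries where they do the work, as an engineer would, in place of code of your own. Each camera call takes 0.05 s, during which the arm holds its last target. There are 200 camera calls.

TASK

First tighten the rack's brass wing nut clockwise until it is fully home. Then drop every screwdriver lying on the bench tip-down into its own well of the rack, all the way to the bottom, and at any time lift the red bit box out of the parts bin and lay it flat in the white tray. Leave the other parts in the bin and do not disturb the rest of the bench.

Things in the scene. Friction and masses are not known exactly. Their poses are not given: they have to be found in the camera images.
- rack: Fixed driver rack: aluminium base plate 100 (x) x 345 (y) x 8 mm. Origin on the table under the plate, z up. Its leaning black and blue well block takes the -y part (y -162 to +32 mm), a brass wing nut stands at x 0, y +105 mm between two yellow posts (18 mm wide, tops 70 mm high, inner faces 54 mm from the nut's axis, along y).
- wells: The well block of the rack: four square wells in a row along its y axis, each 28 x 28 mm inside and 90 mm deep, 50 mm apart (y -75, -25, +25, +75 mm), walls 6 mm, 22 mm between wells. Origin: centre of the inner floor of the row. Its z axis runs up along the wells and leans 30 deg from vertical, the mouths leaning away from the robot (along the rack's +x).
- nut (a joint): Turn of the brass wing nut, rad: 0 to 3.4, growing clockwise seen from above; 3.4 is the end stop (fully tight). It starts loose between 0 and 0.4, turns stiffly (about 0.06 N m) and stays where it is left.
- nut_grip (a point): On the wing nut's vertical axis at grip height, 42 mm above the table; x lies along the wings, z up; turns with the nut. Wings 54 mm across, 10 mm thick, from 28 to 54 mm above the table, with a 10 mm gap on the axis (stud end). Guard posts at both sides limit the room: open the fingers only partly and turn in several short arcs.
- driver_red: Screwdriver with a red square handle 90 x 18 x 18 mm and a steel shaft 6 mm thick, 55 mm long. Origin: centre of the handle; x points to the tip (tip at +100 mm, handle end at -45 mm). About 45 g, balanced 10 to 20 mm from the origin towards the tip. Starts lying flat on the table, tip roughly towards the robot; 3 or 4 of the four are there. Fully in a well, 55 mm of handle shows.
- driver_orange: Screwdriver with an orange square handle 90 x 18 x 18 mm and a steel shaft 6 mm thick, 55 mm long. Origin: centre of the handle; x points to the tip (tip at +100 mm, handle end at -45 mm). About 45 g, balanced 10 to 20 mm from the origin towards the tip. Starts lying flat on the table, tip roughly towards the robot; 3 or 4 of the four are there. Fully in a well, 55 mm of handle shows.
- driver_white: Screwdriver with a white square handle 90 x 18 x 18 mm and a steel shaft 6 mm thick, 55 mm long. Origin: centre of the handle; x points to the tip (tip at +100 mm, handle end at -45 mm). About 45 g, balanced 10 to 20 mm from the origin towards the tip. Starts lying flat on the table, tip roughly towards the robot; 3 or 4 of the four are there. Fully in a well, 55 mm of handle shows.
- driver_blue: Screwdriver with a blue square handle 90 x 18 x 18 mm and a steel shaft 6 mm thick, 55 mm long. Origin: centre of the handle; x points to the tip (tip at +100 mm, handle end at -45 mm). About 45 g, balanced 10 to 20 mm from the origin towards the tip. Starts lying flat on the table, tip roughly towards the robot; 3 or 4 of the four are there. Fully in a well, 55 mm of handle shows.
- bin: Fixed open grey parts bin 220 (x) x 130 (y) x 50 mm high, walls and floor 5 mm. Origin: centre of its underside, z up.
- bit_box: Closed red bit box 56 (x) x 34 (y) x 22 (z) mm with a black seam, about 60 g. Origin: its centre. Starts flat in the bin, long side roughly along the bin's x, in one of three places in a row 68 mm apart.
- tray: Fixed open white tray 120 (x) x 100 (y) x 14 mm high, walls and floor 5 mm. Origin: centre of its underside, z up.
- coil: Copper coil on a black former, 34 mm diameter, 26 mm high, in the bin. Origin: centre of its underside.
- heatsink: Finned aluminium heat sink 36 x 36 x 24 mm, in the bin. Origin: centre of its underside.
- board: Bystander: blue circuit board 90 x 70 mm with small parts up to 16 mm high, flat on the table. Origin: centre of its underside.
- spool: Bystander: red solder spool, 52 mm diameter, 45 mm high. Origin: centre of its underside.
- cleaner: Bystander: white bottle with red cap, 64 mm diameter, 150 mm high. Origin: centre of its underside.
- oil_can: Bystander: yellow can, 52 mm diameter, 120 mm high. Origin: centre of its underside.
- sponge: Bystander: yellow sponge tin 75 x 60 x 23 mm. Origin: centre of its underside.
- meter: Bystander: yellow multimeter 140 x 75 x 38 mm. Origin: centre of its underside.
Mind the look-alikes: they are no part of the job. There is more than one size of the driver_blue; the job needs the smaller.

How it is judged:
On the way:
1. the wing nut is turned fully home (value of joint nut above 3.2 rad), for 0.2 s.
At the end, for the whole second after the job is handed in: The wing nut is tight (joint above 3.2 of 3.4 rad); every driver present stands tip-down in a well, its tip within 20 mm of the well's floor; the bit box lies flat within the tray; the coil and heat sink are still in the bin; the bit box is at rest (value of joint nut above 3.2 rad and z of driver_red in the frame of wells between 0.085 and 0.12 m and x of driver_red in the frame of wells between -0.016 and 0.016 m and y of driver_red in the frame of wells between -0.091 and 0.091 m and angle between the x axis of each of driver_red, driver_orange, driver_white, driver_blue and the z axis of wells, either way round below 0.3 rad and z of driver_orange in the frame of wells between 0.085 and 0.12 m and x of driver_orange in the frame of wells between -0.016 and 0.016 m and y of driver_orange in the frame of wells between -0.091 and 0.091 m and z of driver_white in the frame of wells between 0.085 and 0.12 m and x of driver_white in the frame of wells between -0.016 and 0.016 m and y of driver_white in the frame of wells between -0.091 and 0.091 m and z of driver_blue in the frame of wells between 0.085 and 0.12 m and x of driver_blue in the frame of wells between -0.016 and 0.016 m and y of driver_blue in the frame of wells between -0.091 and 0.091 m and x of bit_box in the frame of tray between -0.043 and 0.043 m and y of bit_box in the frame of tray between -0.033 and 0.033 m and z of bit_box in the frame of tray below 0.045 m and (angle between the x axis of bit_box and the z axis of tray, either way round below 0.12 rad or angle between the y axis of bit_box and the z axis of tray, either way round below 0.12 rad or angle between the z axis of bit_box and the z axis of tray, either way round below 0.12 rad) and linear speed of bit_box below 0.03 m/s and x of coil in the frame of bin between -0.105 and 0.105 m and y of coil in the frame of bin between -0.06 and 0.06 m and z of each of coil, heatsink in the frame of bin below 0.045 m and x of heatsink in the frame of bin between -0.105 and 0.105 m and y of heatsink in the frame of bin between -0.06 and 0.06 m); the robot touches nothing.
It fails at once if a driver is put in a well while the wing nut is still loose (value of joint nut below 3.15 rad and ((z of driver_red in the frame of wells between 0.085 and 0.12 m and x of driver_red in the frame of wells between -0.016 and 0.016 m and y of driver_red in the frame of wells between -0.091 and 0.091 m and angle between the x axis of driver_red and the z axis of wells, either way round below 0.3 rad) or (z of driver_orange in the frame of wells between 0.085 and 0.12 m and x of driver_orange in the frame of wells between -0.016 and 0.016 m and y of driver_orange in the frame of wells between -0.091 and 0.091 m and angle between the x axis of driver_orange and the z axis of wells, either way round below 0.3 rad) or (z of driver_white in the frame of wells between 0.085 and 0.12 m and x of driver_white in the frame of wells between -0.016 and 0.016 m and y of driver_white in the frame of wells between -0.091 and 0.091 m and angle between the x axis of driver_white and the z axis of wells, either way round below 0.3 rad) or (z of driver_blue in the frame of wells between 0.085 and 0.12 m and x of driver_blue in the frame of wells between -0.016 and 0.016 m and y of driver_blue in the frame of wells between -0.091 and 0.091 m and angle between the x axis of driver_blue and the z axis of wells, either way round below 0.3 rad))).
It fails at once if a bystander (board, spool, bottle, can, sponge tin, meter) is moved more than 60 mm (distance of any of board, spool, cleaner, oil_can, sponge, meter from where it was at the start of the episode above 0.06 m).
Of driver_red, driver_orange, driver_white, driver_blue only 3 to 4 are there at a start; the rules pass over those that are not, and their reading is None.
At some moment in a run one of driver_red, driver_orange, driver_white, driver_blue may be knocked a few centimetres aside while the robot is not near it.
Once in a run the grip may slacken for a moment while it holds something.
It also fails if it takes over 210 s, if anything falls off the work surface, if the arm or the gripper's body presses on something with over 40 N, if the wrist force passes 120 N, or if a joint passes its speed limit or range.

## Working session

There is one attempt and no reset: what is moved stays moved. The work goes in short steps, Python scripts to look and compute and a tool call to move; the robot and the scene stay as the last step left them, time stands still between calls to the robot, and variables do not carry over. Pictures are saved under pics/ and viewed, about 12 in all and at most 16, crops included, and the job is handed in when it is done.

Besides the shell and the picture viewer there is one more tool, called after "Emit:" as name(argument=value, ...) on one line, values as JSON. apply_moves: Moves the arm, as the interface text tells. Its arguments: {"type":"object","properties":{"rows":{"type":"array"}},"required":["rows"]}

```bash
mkdir -p pics
cat > h.py <<'E'
import numpy as np, cv2, json
from rig import env
def snap(name, fn):
    s=env.snapshot(name); im=s["image"]
    cv2.imwrite(f"pics/{fn}.png", im[:,:,::-1]); 
    np.savez(f"pics/{fn}.npz", K=s["intrinsics"], T=s["world_from_camera"], im=im)
    return s
def load(fn):
    d=np.load(f"pics/{fn}.npz"); return d
def p2w(fn,u,v,z):
    d=load(fn);K=d["K"];T=d["T"]
    r=np.linalg.inv(K)@np.array([u,v,1.0]); r=np.array([r[0],-r[1],-r[2]])
    w=T[:3,:3]@r; o=T[:3,3]; t=(z-o[2])/w[2]; return o+t*w
def w2p(fn,p):
    d=load(fn);K=d["K"];T=np.linalg.inv(d["T"])
    c=T[:3,:3]@np.array(p)+T[:3,3]; q=K@np.array([c[0],-c[1],-c[2]]); return q[:2]/q[2]
E
ls
python3 - <<'E'
from h import *
s=snap("top","top0"); print(s["intrinsics"], s["world_from_camera"].round(3))
im=s["image"][:,:,::-1]; cv2.imwrite("pics/top0b.png", cv2.resize(im,(800,600),interpolation=cv2.INTER_CUBIC))
s=snap("scene","scene0"); im=s["image"][:,:,::-1]; cv2.imwrite("pics/scene0b.png", cv2.resize(im,(800,600),interpolation=cv2.INTER_CUBIC))
print(s["world_from_camera"].round(3))
print(env.state())
E
```

```text
h.py
pics
[[483.24392538   0.         284.09118018]
 [  0.         483.24392538 212.35002302]
 [  0.           0.           1.        ]] [[ 0.002  0.998 -0.066  0.386]
 [-1.     0.003  0.017 -0.084]
 [ 0.017  0.066  0.998  1.333]
 [ 0.     0.     0.     1.   ]]
[[-0.847 -0.461  0.265  0.773]
 [ 0.531 -0.721  0.445  0.403]
 [-0.014  0.518  0.855  1.015]
 [ 0.     0.     0.     1.   ]]
{'clock': 0.1, 'joint_pos': array([-1.45899563e+00,  5.32994584e-02,  1.61417253e+00, -2.04064068e-05,
        1.47598921e+00, -1.19020934e-01]), 'joint_vel': array([-4.97758113e-04, -1.71516728e-03, -2.68109459e-03, -1.06535175e-03,
        4.07638502e-04, -8.68313641e-05]), 'joint_torque': array([ 3.78733539e-04, -3.94903994e+01, -3.71364462e+01, -1.28760385e-04,
        3.90206536e-03,  6.89695000e-06]), 'ee_pos': array([ 0.14290418, -0.60785998,  0.23017115]), 'eef_rot': array([ 0.55378081,  0.43955942,  0.5547219 , -0.4386319 ]), 'wrist_force': array([-0.35592377,  0.04709603,  0.08676993]), 'wrist_torque': array([0.05111498, 0.02606383, 0.00364425]), 'gripper_width': 1.0009464608881904}
```

View pics/top0b.png

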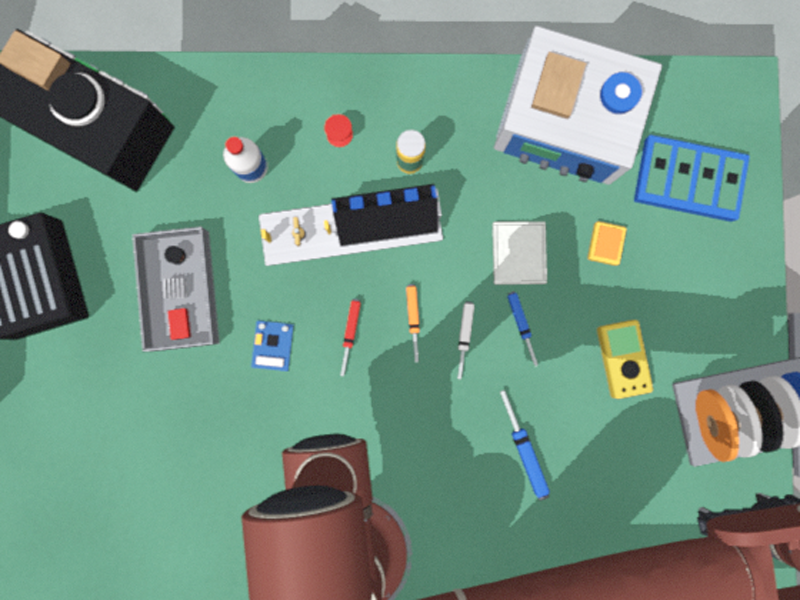

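View pics/scene0b.png

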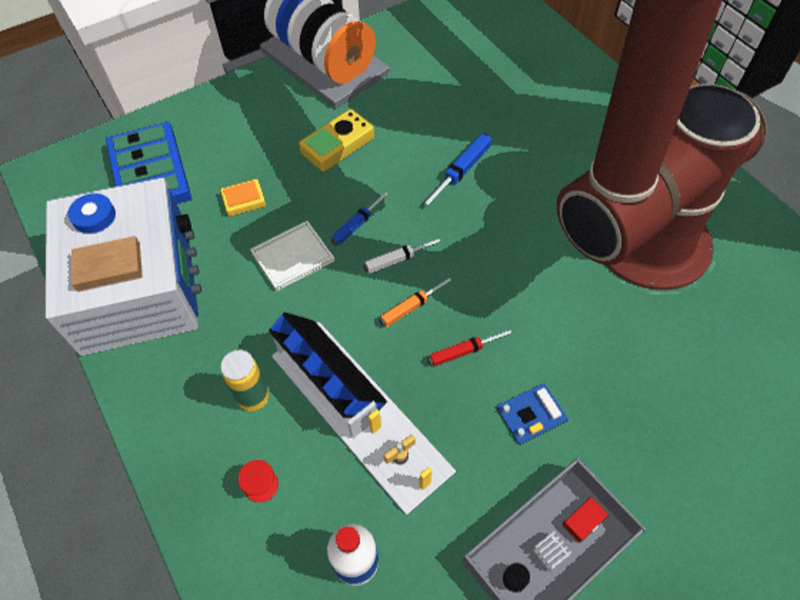

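Top view (800×600): red (350,335), orange (413,322), white (466,340) and small blue (522,328) drivers are all present; the large blue one (525,445) is the look-alike. The rack runs (260,240)–(440,215), with the nut at (298,232) and the wells on the right. The bin is at (177,290) with the red box at (178,323), and the tray is at (520,252).

```bash
cat >> h.py <<'E'
from scipy.spatial.transform import Rotation as R
def rot(q): return R.from_quat([q[1],q[2],q[3],q[0]])
HSV={'red':[(0,150,90),(6,255,255)],'orange':[(8,150,120),(18,255,255)],'blue':[(105,140,60),(125,255,255)],'white':[(0,0,120),(179,40,255)]}
def blobs(fn,col,zr,roi=None,amin=15):
    im=load(fn)["im"]; h=cv2.cvtColor(im,cv2.COLOR_RGB2HSV); m=cv2.inRange(h,*map(np.array,HSV[col]))
    n,l,st,c=cv2.connectedComponentsWithStats(m); out=[]
    for i in range(1,n):
        if st[i,4]<amin or st[i,4]>1500: continue
        w=p2w(fn,*c[i],zr)
        pts=np.argwhere(l==i)[:,::-1].astype(np.float32); (cx,cy),(a,b),_=cv2.minAreaRect(pts)
        W=np.array([p2w(fn,u,v,zr)[:2] for u,v in pts]); C=W.mean(0); ev,V=np.linalg.eigh(np.cov((W-C).T)); d=V[:,1]; d=d*(-1 if d[0]>0 else 1)
        out.append((int(st[i,4]),c[i].round(1),C.round(4),np.degrees(np.arctan2(d[1],d[0])).round(1),(np.sqrt(12*ev[::-1])*1000).round(0)))
    return out
E
python3 - <<'E'
from h import *
for c,z in [('red',.014),('orange',.014),('white',.014),('blue',.014)]:
    print(c); 
    for b in blobs('top0',c,z):
        if 0.3<b[2][0]<0.8: print(b)
k=0.7
print('rack corners');
for u,v in [(259,215),(265,264),(441,242),(436,188)]: print(p2w('top0',u*k,v*k,.008).round(4))
print('nut',p2w('top0',298*k,231*k,.05).round(4))
print('tray'); 
for u,v in [(493,222),(545,222),(547,284),(496,284)]: print(p2w('top0',u*k,v*k,.014).round(4))
print('bin')
for u,v in [(135,235),(205,228),(215,345),(143,350)]: print(p2w('top0',u*k,v*k,.05).round(4))
print('box',p2w('top0',178*k,323*k,.027))
st=env.state(); print(rot(st['eef_rot']).as_matrix().round(3))
d=load('top0')['im'][120:200,170:320,::-1]; e=load('scene0')['im'][200:370,180:330,::-1]
cv2.imwrite('pics/c1.png',np.hstack([cv2.resize(d,(500,267),interpolation=cv2.INTER_CUBIC),cv2.resize(e,(236,267),interpolation=cv2.INTER_CUBIC)]))
E
```

```text
red
(101, array([163.7, 101.3]), array([0.78  , 0.2279]), np.float64(-138.1), array([30., 25.]))
(162, array([246.5, 223.7]), array([ 0.4419, -0.0029]), np.float64(169.8), array([72., 17.]))
(258, array([125.1, 226.2]), array([0.4342, 0.3262]), np.float64(-170.7), array([54., 35.]))
(15, array([243.5, 240.6]), array([0.3958, 0.0047]), np.float64(-99.5), array([16.,  7.]))
orange
(336, array([425.4, 169.4]), array([ 0.5935, -0.4962]), np.float64(167.6), array([60., 44.]))
(155, array([288.5, 213.6]), array([ 0.4699, -0.1176]), np.float64(-174.9), array([72., 16.]))
(20, array([289.8, 230.4]), array([ 0.424 , -0.1211]), np.float64(-91.0), array([16., 10.]))
white
(292, array([287.3,  99.7]), array([ 0.7869, -0.1141]), np.float64(-93.1), array([48., 46.]))
(421, array([170.3, 110.1]), array([0.7553, 0.2095]), np.float64(120.8), array([66., 56.]))
(18, array([366.3, 109.9]), array([ 0.7594, -0.3337]), np.float64(178.6), array([13., 11.]))
(16, array([380.2, 114.4]), array([ 0.7469, -0.3726]), np.float64(120.3), array([13., 10.]))
(32, array([179.8, 123.9]), array([0.7168, 0.1826]), np.fl
[... 2128 characters left out ...]
y([0.3955, 0.1437]), np.float64(168.7), array([80., 67.]))
(20, array([368.2, 234.4]), array([ 0.4136, -0.3356]), np.float64(102.3), array([19.,  8.]))
(99, array([555.4, 266.1]), array([ 0.3278, -0.8496]), np.float64(-150.0), array([38., 23.]))
rack corners
[0.6439 0.1785 0.008 ]
[0.5487 0.1655 0.008 ]
[ 0.5929 -0.1735  0.008 ]
[ 0.6988 -0.164   0.008 ]
nut [0.6059 0.097  0.05  ]
tray
[ 0.6314 -0.2739  0.014 ]
[ 0.6318 -0.3748  0.014 ]
[ 0.5113 -0.3772  0.014 ]
[ 0.511  -0.2788  0.014 ]
bin
[0.5969 0.3998 0.05  ]
[0.6107 0.2703 0.05  ]
[0.3927 0.2473 0.05  ]
[0.3833 0.3792 0.05  ]
box [0.43402673 0.32342751 0.027     ]
[[-0.     0.973  0.229]
 [ 0.002  0.229 -0.973]
 [-1.     0.    -0.002]]
```

View pics/c1.png

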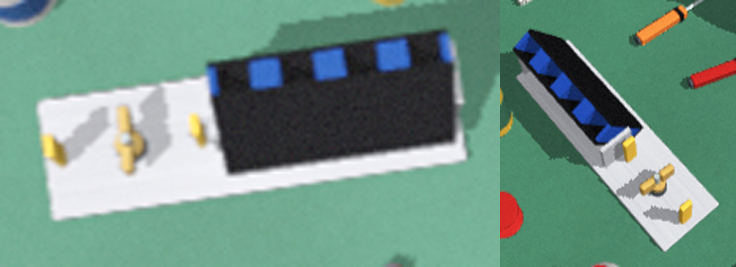

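Emit:
apply_moves(rows=[[20,25,0,0,0,60,4],[46.2,71,0,0,0,163,4],[46.2,71,0,0,0,163,4],[46.2,71,0,0,0,163,4],[46.2,71,0,0,0,163,4],[46.2,71,0,0,0,163,4],[46.2,71,0,0,0,163,4],[46.2,71,0,0,0,163,4],[46.2,71,0,0,0,163,4],[46.2,71,0,0,0,163,4],[46.2,71,0,0,0,163,4],[46.2,71,0,0,0,163,4],[46.2,71,0,0,0,163,4],[46.2,71,0,0,0,163,4],[46.2,71,0,0,0,163,4],[46.2,71,0,0,0,163,4],[46.2,71,0,0,0,163,4],[46.2,71,0,0,0,163,4],[46.2,71,0,0,0,163,4],[46.2,71,0,0,0,163,4]])

```text
clock: 2.6
ee_pos: [0.605, 0.1013, 0.2314]
eef_rot: [0.516, -0.483, 0.516, 0.483]
wrist_force: [-0.7, -0.8, 0.0]
gripper_width: 0.474
```

Run:
```python
from h import *
s=snap("wrist","w1"); st=env.state(); print(st['ee_pos'],rot(st['eef_rot']).as_matrix().round(3),st['joint_pos'].round(3))
print(s['world_from_camera'].round(3),s['intrinsics'][0,0])
print(w2p('w1',[.605,.102,.054]))
```

```text
[0.60494799 0.10143958 0.23139564] [[ 0.    -0.998  0.066]
 [ 0.     0.066  0.998]
 [-1.    -0.     0.   ]] [ 0.045  0.025  1.641  0.     1.475 -1.459]
[[ 0.067 -0.95  -0.305  0.525]
 [ 0.998  0.063  0.022  0.108]
 [-0.002 -0.306  0.952  0.373]
 [ 0.     0.     0.     1.   ]] 307.0857937659195
[278.49901008 189.09845977]
```

View pics/w1.png

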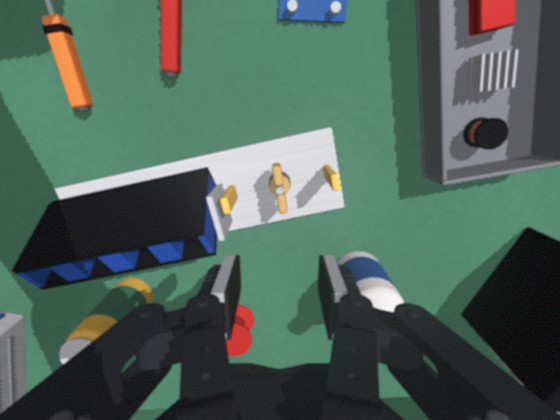

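Wrist view: nut centre at about (279,188), wings from (276,166) to (283,211), posts at (229,200) and (332,178).

Run:
```python
from h import *
a,b=p2w('w1',276.5,166,.054),p2w('w1',282.5,211,.054); print(a,b,(a+b)/2,np.degrees(np.arctan2(*(a-b)[1::-1])),np.linalg.norm(a-b))
h=cv2.cvtColor(load('w1')['im'],cv2.COLOR_RGB2HSV); m=cv2.inRange(h,(12,90,60),(28,255,255)); m[:150]=0;m[215:]=0;m[:,:265]=0;m[:,300:]=0
print('blob',p2w('w1',*np.argwhere(m).mean(0)[::-1],.05),m.sum()/255)
for u,v in [(332,128),(344,207),(57,188)]: print(p2w('w1',u,v,.008).round(4))
# rack pose
```

```text
[0.580098   0.10159571 0.054     ] [0.62987695 0.10469946 0.054     ] [0.60498748 0.10314759 0.054     ] -176.43218245325974 0.04987562061435304
blob [0.60293416 0.10319021 0.05      ] 455.0
[0.5484 0.1674 0.008 ]
[0.6448 0.1809 0.008 ]
[ 0.597  -0.1693  0.008 ]
```

Emit:
apply_moves(rows=[[0,0.3,-6,0,0,7,4],[0,0.3,-12,0,0,7,4],[0,0.3,-16,0,0,7,4],[0,0.3,-18.5,0,0,7,4],[0,0.3,-20.8,0,0,7,4],[0,0.3,-20.8,0,0,7,4],[0,0.3,-20.8,0,0,7,0],[0,0.3,-20.8,0,0,7,0],[0,0.3,-20.8,0,0,7,0],[0,0.3,-20.8,0,0,7,0],[0,0.3,-20.8,0,0,7,0]])

```text
clock: 4.03
ee_pos: [0.6052, 0.1015, 0.0239]
eef_rot: [-0.484, 0.515, -0.487, -0.512]
wrist_force: [-1.1, -10.1, 1.3]
gripper_width: 0.241
```

Emit:
apply_moves(rows=[[0,0,0,0,0,0,0],[0,0,0,0,0,0,0],[0,0,0,0,0,0,0]])

```text
clock: 4.4
ee_pos: [0.6052, 0.1015, 0.0239]
eef_rot: [-0.484, 0.515, -0.487, -0.512]
wrist_force: [-1.7, -10.5, 2.2]
gripper_width: 0.246
```

Run:
```python
from h import *
s=snap("wrist","w2"); st=env.state(); print(st['ee_pos'],rot(st['eef_rot']).as_matrix().round(3),st['wrist_force'],st['wrist_torque'],st['gripper_width'])
cv2.imwrite('pics/w2c.png',cv2.resize(s['image'][120:370,100:480,::-1],(760,500)))
```

```text
[0.60519246 0.10148046 0.02394005] [[ 0.    -0.998 -0.057]
 [-0.006 -0.057  0.998]
 [-1.     0.    -0.006]] [-0.80273651 -9.72741599  2.74722306] [-1.76032819  0.13967583 -0.10172532] 0.23930380281771543
```

View pics/w2c.png

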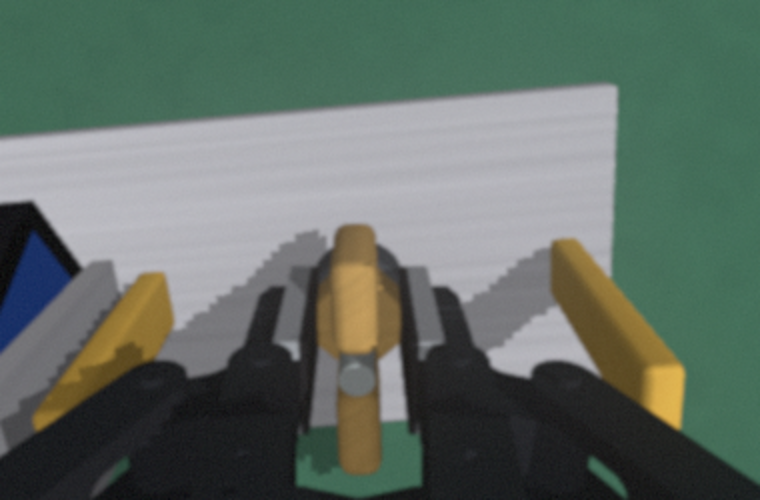

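The wrist view shows the pads squeezing the round hub below the wings (20 mm wide) at x-aligned position. I'll raise the grip about 11 mm and centre it.

Emit:
apply_moves(rows=[[0,0,0,0,0,0,4],[0,0,0,0,0,0,4],[0,-0.25,1.1,0,0,0,4],[0,-0.25,1.1,0,0,0,4],[0,-0.25,1.1,0,0,0,0],[0,-0.25,1.1,0,0,0,0],[0,-0.25,1.1,0,0,0,0],[0,-0.25,1.1,0,0,0,0],[0,-0.25,1.1,0,0,0,0],[0,-0.25,1.1,0,0,0,0]])

```text
clock: 5.7
ee_pos: [0.6049, 0.1014, 0.0345]
eef_rot: [-0.485, 0.514, -0.486, -0.514]
wrist_force: [-2.6, -4.0, 4.3]
gripper_width: 0.097
```

Emit:
apply_moves(rows=[[0,0,0,0,0,-5,0],[0,0,0,0,0,-13,0],[0,0,0,0,0,-21,0],[0,0,0,0,0,-29,0],[0,0,0,0,0,-37,0],[0,0,0,0,0,-45,0],[0,0,0,0,0,-53,0],[0,0,0,0,0,-61,0],[0,0,0,0,0,-69,0],[0,0,0,0,0,-77,0],[0,0,0,0,0,-85,0],[0,0,0,0,0,-90,0],[0,0,0,0,0,-90,0]])

```text
clock: 7.32
ee_pos: [0.608, 0.1049, 0.0346]
eef_rot: [0.71, -0.018, 0.704, 0.021]
wrist_force: [10.1, 7.5, -6.1]
gripper_width: 0.098
```

Run:
```python
from h import *
s=snap("wrist","w3"); st=env.state(); print(st['ee_pos'],rot(st['eef_rot']).as_matrix().round(3),st['wrist_force'],st['wrist_torque'],st['gripper_width'],st['joint_pos'])
cv2.imwrite('pics/w3c.png',cv2.resize(s['image'][120:370,100:480,::-1],(570,375)))
```

```text
[0.60805882 0.10488888 0.03463048] [[ 0.009 -0.056  0.998]
 [ 0.006  0.998  0.056]
 [-1.     0.005  0.009]] [ 9.70303749  8.08080858 -5.41483972] [ 1.13751478 -1.59865213  0.00555597] 0.09986343913102494 [ 0.04782869  0.22311196  1.7747302   0.00591058  1.13466521 -0.01023951]
```

View pics/w3c.png

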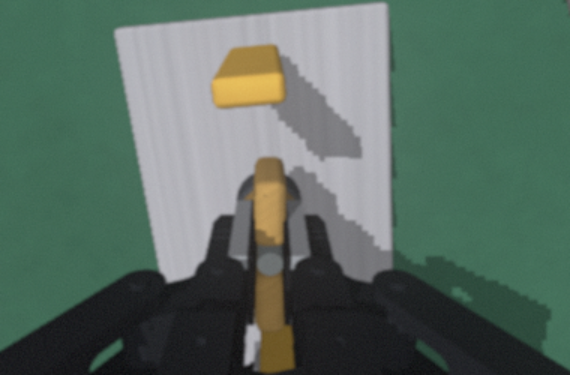

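Emit:
apply_moves(rows=[[0.3,0.3,0,0,0,-5,0],[0.3,0.3,0,0,0,-13,0],[0.3,0.3,0,0,0,-21,0],[0.3,0.3,0,0,0,-29,0],[0.3,0.3,0,0,0,-37,0],[0.3,0.3,0,0,0,-45,0],[0.3,0.3,0,0,0,-53,0],[0.3,0.3,0,0,0,-61,0],[0.3,0.3,0,0,0,-69,0],[0.3,0.3,0,0,0,-76,0],[0.3,0.3,0,0,0,-82,0],[0.3,0.3,0,0,0,-86,0],[0.3,0.3,0,0,0,-90,0],[0.3,0.3,0,0,0,-93,0],[0.3,0.3,0,0,0,-96,0],[0.3,0.3,0,0,0,-99,0],[0.3,0.3,0,0,0,-99,0]])

```text
clock: 9.5
ee_pos: [0.6118, 0.1014, 0.0347]
eef_rot: [0.478, 0.526, 0.47, -0.524]
wrist_force: [11.4, -13.4, -6.4]
gripper_width: 0.099
```

Run:
```python
from h import *
st=env.state(); m=rot(st['eef_rot']).as_matrix();print(st['ee_pos'],m.round(3),np.degrees(np.arctan2(m[1,2],m[0,2])),st['wrist_force'],st['wrist_torque'],st['gripper_width'],st['joint_pos'])
```

```text
[0.61180613 0.10135065 0.03468216] [[ 0.009  0.995 -0.101]
 [-0.006 -0.101 -0.995]
 [-1.     0.01   0.005]] -95.79996266664021 [ 11.39653313 -13.43742139  -6.40643787] [-2.27046754 -1.74769587 -0.05908658] 0.09884368777976803 [ 0.04734582  0.23040326  1.76598871 -0.00756836  1.13605697  1.72249946]
```

Emit:
apply_moves(rows=[[-0.2,0.2,0,0,0,-2,0],[-0.3,0.2,0,0,0,-4,0],[-0.3,0.2,0,0,0,-6,0],[-0.3,0.2,0,0,0,-8,0],[-0.3,0.2,0,0,0,-8,0]])

```text
clock: 10.12
ee_pos: [0.6114, 0.1015, 0.0348]
eef_rot: [0.445, 0.557, 0.431, -0.553]
wrist_force: [20.9, -18.9, -13.1]
gripper_width: 0.103
```

Run:
```python
from h import *
st=env.state(); m=rot(st['eef_rot']).as_matrix();print(st['ee_pos'],np.degrees(np.arctan2(m[1,2],m[0,2])),st['wrist_force'],st['wrist_torque'],st['gripper_width'],st['joint_pos'])
```

```text
[0.61144705 0.10152088 0.03482785] -103.46646746603699 [ 20.90985587 -18.85146635 -13.14725007] [-3.01617835 -3.17866115  1.64745399] 0.10300066464552766 [ 0.04984893  0.22599042  1.77101394 -0.01295408  1.12877639  1.86106551]
```

Emit:
apply_moves(rows=[[0,0,0,0,0,4,0],[0,0,0,0,0,6,0],[0,0,0,0,0,6,4],[0,0,0,0,0,6,4],[0,0,0,0,0,6,4],[0,0,5,0,0,6,4],[0,0,11,0,0,6,4],[0,0,17,0,0,6,4],[-5,-3,17,0,0,6,4],[-10,-6,17,0,0,6,4],[-15.2,-10.9,17,0,0,6,4],[-15.2,-10.9,17,0,0,6,4],[-15.2,-10.9,17,0,0,6,4]])

```text
clock: 11.75
ee_pos: [0.453, -0.0017, 0.2046]
eef_rot: [0.465, 0.533, 0.465, -0.532]
wrist_force: [0.0, -0.2, -0.5]
gripper_width: 0.466
```

Run:
```python
from h import *
s=snap("wrist","w4"); st=env.state(); m=rot(st['eef_rot']).as_matrix();print(st['ee_pos'],m.round(3),st['wrist_force'],st['joint_pos'].round(3))
s2=snap("scene","s4"); 
cv2.imwrite('pics/w4c.png',np.hstack([s['image'][:,:,::-1],cv2.resize(s2['image'][210:350,180:330,::-1],(240,224))[:,:240] if 0 else cv2.copyMakeBorder(cv2.resize(s2['image'][210:350,180:330,::-1],(240,224)),0,196,0,0,cv2.BORDER_CONSTANT)]))
for c in ('red','orange','white','blue'):
    for b in blobs('w4',c,.016,amin=60): print(c,b)
```

```text
[ 0.4535561  -0.00142949  0.20472676] [[ 0.001  0.991 -0.135]
 [ 0.    -0.135 -0.991]
 [-1.     0.001 -0.001]] [-0.40479939  0.21693356  0.55878112] [-1.680e-01 -3.620e-01  2.027e+00  1.000e-03  1.476e+00  1.538e+00]
red (962, array([280.7, 193. ]), array([ 0.4424, -0.0009]), np.float64(169.7), array([73., 17.]))
red (535, array([  7.3, 246.9]), array([0.4217, 0.3262]), np.float64(165.8), array([45., 21.]))
red (82, array([278.6, 233.7]), array([0.3948, 0.0079]), np.float64(-102.9), array([16.,  7.]))
orange (1295, array([382. , 153.8]), array([ 0.4704, -0.1141]), np.float64(-175.3), array([73., 20.]))
orange (113, array([387.1, 197. ]), array([ 0.422 , -0.1181]), np.float64(-90.8), array([19.,  8.]))
white (1142, array([480.5, 170.3]), array([ 0.4379, -0.2196]), np.float64(172.7), array([73., 19.]))
white (389, array([ 19.1, 215. ]), array([0.457 , 0.2968]), np.float64(-171.1), array([112.,  12.]))
white (238, array([389.1, 222.1]), array([ 0.3915, -0.1195]), np.float64(-175.8), array([51.,  6.]))
white (214, array([468. , 226.6]), array([ 0.3734, -0.2094]), np.float64(167.6), array([62., 13.]))
white (203, array([277.5, 257.5]), array([0.3646, 0.0134]), np.float64(170.3), array([52.,  6.]))
white (507, array([162.8, 271.2]), array([0.3655, 0.1533]), np.float64(-95.6), array([50., 16.]))
white (165, array([ 26.3, 277.8]), array([0.3795, 0.32  ]), np.float64(96.5), array([71.,  4.]))
white (202, array([538.7, 294.5]), array([ 0.2697, -0.3012]), np.float64(-158.9), array([79.,  5.]))
white (62, array([337.4, 296.6]), array([ 0.3012, -0.053 ]), np.float64(150.6), array([14.,  8.]))
blue (184, array([556.6, 124.5]), array([ 0.4764, -0.2951]), np.float64(-166.5), array([37.,  6.]))
blue (417, array([546.4, 323.6]), array([ 0.2243, -0.3161]), np.float64(-125.6), array([40., 24.]))
blue (623, array([551.8, 356.9]), array([ 0.1685, -0.33  ]), np.float64(-162.7), array([81., 20.]))
```

View pics/w4c.png

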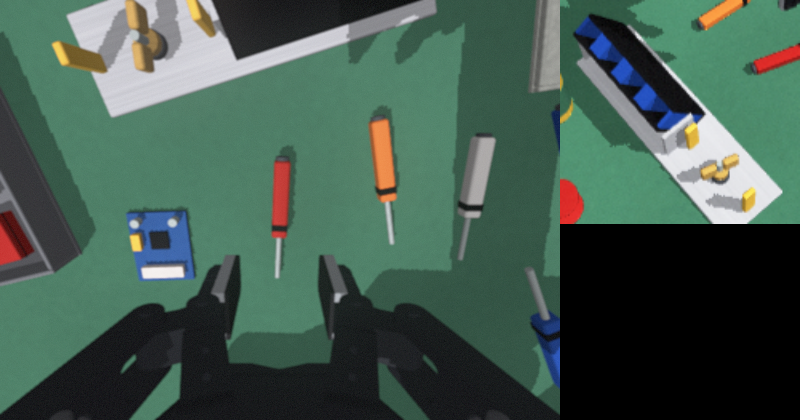

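Red driver at (281,197), orange (383,160), white (478,175). The nut wings now run (137,8)–(143,60), back along x after a half turn and stopped hard. Picking red.

Emit:
apply_moves(rows=[[0,-0.2,-6,0,0,-2.5,4],[0,-0.2,-12,0,0,-2.5,4],[0,-0.2,-17,0,0,-2.5,4],[0,-0.2,-20.2,0,0,-2.5,4],[0,-0.2,-20.2,0,0,-2.5,4],[0,-0.2,-20.2,0,0,-2.5,0.5],[0,-0.2,-20.2,0,0,-2.5,0.5],[0,-0.2,-20.2,0,0,-2.5,0.5],[0,-0.2,-20.2,0,0,-2.5,0.5]])

```text
clock: 12.98
ee_pos: [0.4531, -0.0038, 0.0025]
eef_rot: [0.453, 0.543, 0.453, -0.543]
wrist_force: [0.1, -0.1, -0.1]
gripper_width: 0.189
```

Run:
```python
from h import *
a,b=p2w('w4',137,8,.054),p2w('w4',143,60,.054); print('wing',a,b,np.degrees(np.arctan2(*(a-b)[1::-1])))
st=env.state(); m=rot(st['eef_rot']).as_matrix();print(st['ee_pos'],m.round(3),st['wrist_force'],st['gripper_width'])
```

```text
wing [0.62542489 0.09427796 0.054     ] [0.58678716 0.09992133 0.054     ] -8.30978310099686
[ 0.45314923 -0.0038371   0.00252205] [[ 0.001  0.984 -0.178]
 [ 0.    -0.178 -0.984]
 [-1.     0.001 -0.   ]] [ 0.12898226 -0.07937474 -0.0639483 ] 0.18885987271415794
```

Emit:
apply_moves(rows=[[0,0,4,0,0,0,0.5],[0,0,10,0,0,0,0.5],[0,0,16,0,0,0,0.5],[4,0,22,0,0,0,0.5],[8,-2,28,0,0,4,0.5],[12,-4,28,0,0,8,0.5],[16,-5,28,0,0,12,0.5],[19,-6,28,0,0,18,0.5],[19,-6,28,0,0,18,0.5],[19,-6,28,0,0,18,0.5]])

```text
clock: 14.22
ee_pos: [0.6423, -0.0638, 0.2819]
eef_rot: [0.532, 0.465, 0.533, -0.466]
wrist_force: [-0.3, 0.4, -0.1]
gripper_width: 0.191
```

Run:
```python
from h import *
s=snap("wrist","w5"); snap("top","t5"); st=env.state(); m=rot(st['eef_rot']).as_matrix();print(st['ee_pos'],m.round(3),st['gripper_width'],st['joint_pos'].round(3))
for n in('w5','t5'):
    for b in blobs(n,'blue',.1,amin=20): print(n,b)
print(s['world_from_camera'].round(3))
```

```text
[ 0.64217842 -0.06353955  0.28241408] [[-0.     0.991  0.134]
 [ 0.     0.134 -0.991]
 [-1.    -0.    -0.   ]] 0.18973415194805784 [-0.214  0.075  1.505  0.     1.562  1.222]
w5 (1236, array([82.6, 63.1]), array([0.7359, 0.1406]), np.float64(175.1), array([50., 27.]))
w5 (1427, array([524.2, 103.7]), array([ 0.7571, -0.2936]), np.float64(-99.4), array([82., 35.]))
w5 (613, array([280.4, 172.5]), array([ 0.6561, -0.0617]), np.float64(-166.2), array([28., 25.]))
w5 (711, array([325.8, 172.6]), array([ 0.6625, -0.1097]), np.float64(140.0), array([29., 28.]))
w5 (409, array([361.5, 173.5]), array([ 0.6665, -0.1477]), np.float64(164.0), array([28., 19.]))
w5 (150, array([195.2, 173.9]), array([0.6425, 0.0282]), np.float64(179.2), array([27.,  6.]))
w5 (682, array([235.1, 173.6]), array([ 0.6485, -0.014 ]), np.float64(-140.1), array([29., 27.]))
w5 (1184, array([127.9, 299.9]), array([0.4748, 0.1021]), np.float64(170.3), array([61., 54.]))
w5 (548, array([424.8, 308.1]), array([ 0.5114, -0.2617]), np.float64(-159.4), array([59., 17.]))
t5 (497, array([434. ,  64.9]), array([ 0.8562, -0.496
[... 628 characters left out ...]
182, array([362.4, 218.2]), array([ 0.453 , -0.3047]), np.float64(-161.1), array([68., 18.]))
t5 (210, array([186.3, 238. ]), array([0.4014, 0.1441]), np.float64(157.0), array([78., 31.]))
t5 (21, array([368. , 234.4]), array([ 0.4116, -0.3188]), np.float64(104.6), array([19.,  8.]))
t5 (97, array([555.4, 265.9]), array([ 0.3321, -0.7996]), np.float64(-148.6), array([36., 22.]))
t5 (55, array([363.5, 303.8]), array([ 0.236 , -0.3056]), np.float64(109.0), array([25., 14.]))
t5 (393, array([372.9, 328. ]), array([ 0.1755, -0.3288]), np.float64(-158.7), array([98., 25.]))
[[ 0.133  0.943  0.305  0.719]
 [-0.991  0.126  0.042 -0.051]
 [ 0.001 -0.308  0.951  0.424]
 [ 0.     0.     0.     1.   ]]
```

View pics/w5.png

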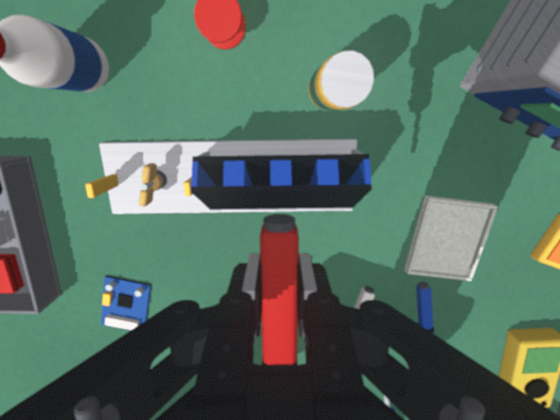

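Wrist view (w5): red held straight in the pads; dividers at (235,173), (280,172), (328,172), so wells lie between them and at the ends; plate corners (100,142), (112,214), (352,210), (357,140).

```bash
cat >> h.py <<'E'
def ray(fn,u,v):
    o=load(fn)["T"][:3,3]; d=p2w(fn,u,v,0)-o; return o,d/np.linalg.norm(d)
def tri(obs):
    A=np.zeros((3,3));b=np.zeros(3)
    for o,d in [ray(*x) for x in obs]:
        M=np.eye(3)-np.outer(d,d);A+=M;b+=M@o
    p=np.linalg.solve(A,b); return p,[np.linalg.norm((np.eye(3)-np.outer(d,d))@(p-o)) for o,d in [ray(*x) for x in obs]]
E
python3 - <<'E'
from h import *
print(tri([('top0',268.4,138.7),('w5',280.4,172.5)]))
print(tri([('top0',249.2,141.5),('w5',233.5,173)]))
print(tri([('top0',287.6,136.2),('w5',328,172.5)]))
for u,v in [(100,142),(112,214),(352,210),(357,140)]: print(p2w('w5',u,v,.008).round(4))
E
```

```text
(array([ 0.65699874, -0.06248625,  0.10377868]), [np.float64(0.0008650228509940321), np.float64(0.0008650228509940268)])
(array([ 0.64968506, -0.01335208,  0.10363785]), [np.float64(0.0006803010189559297), np.float64(0.0006803010189559027)])
(array([ 0.66372788, -0.11212093,  0.10325044]), [np.float64(0.0007088672245452874), np.float64(0.0007088672245451983)])
[0.6471 0.1782 0.008 ]
[0.5469 0.1658 0.008 ]
[ 0.5983 -0.173   0.008 ]
[ 0.695  -0.1595  0.008 ]
```

```bash
cat >> h.py <<'E'
PSI=np.radians(8.1); M0=np.array([.657,-.0625,.1036])
WZ=np.array([.5*np.cos(PSI),.5*np.sin(PSI),np.sqrt(.75)]); RY=np.array([-np.sin(PSI),np.cos(PSI),0])
TX=np.cross(WZ,-RY)
def ins(yw, off=.0065, hs=(.145,.033)):
    st=env.state(); m=rot(st['eef_rot']); Rt=R.from_matrix(np.c_[TX,WZ,-RY])
    print('turn deg',np.degrees((Rt*m.inv()).as_rotvec()).round(1))
    for h in hs: 
        t=M0+yw*RY+WZ*h+TX*off; print('h',h,'tcp',t.round(4),'shift cm',((t-st['ee_pos'])*100).round(2))
    print('WZ cm',(WZ*100).round(2),'pos',st['ee_pos'].round(4),'w',st['gripper_width'])
E
python3 - <<'E'
from h import *
ins(.075)
E
```

```text
turn deg [  8.2 -59.4   0.3]
h 0.145 tcp [0.7238 0.0228 0.2259] shift cm [ 8.16  8.63 -5.65]
h 0.033 tcp [0.6683 0.0149 0.1289] shift cm [  2.62   7.84 -15.35]
WZ cm [49.5   7.05 86.6 ] pos [ 0.6422 -0.0635  0.2824] w 0.18973415194805784
```

Emit:
apply_moves(rows=[[2,2,2,1.4,-10,0,0.5],[4,4,2,2.8,-20,0,0.5],[6,6,1,4.1,-30,0.2,0.5],[8.2,8.6,0,5.5,-40,0.2,0.5],[8.2,8.6,-1,7,-50,0.3,0.5],[8.2,8.6,-2,8.2,-59.4,0.3,0.5],[8.2,8.6,-4,8.2,-59.4,0.3,0.5],[8.2,8.6,-5.6,8.2,-59.4,0.3,0.5],[8.2,8.6,-5.6,8.2,-59.4,0.3,0.5],[8.2,8.6,-5.6,8.2,-59.4,0.3,0.5]])

```text
clock: 15.58
ee_pos: [0.7252, 0.0222, 0.228]
eef_rot: [0.695, 0.668, 0.23, -0.134]
wrist_force: [0.5, 0.4, -0.0]
gripper_width: 0.192
```

Run:
```python
from h import *
ins(.075); st=env.state(); print(st['joint_pos'].round(3),st['wrist_force'])
s=snap("scene","s6"); cv2.imwrite('pics/s6c.png',cv2.resize(s['image'][150:350,130:390,::-1],(780,600),interpolation=cv2.INTER_CUBIC))
c=M0+.075*RY; print(w2p('s6',c),w2p('s6',c+.021*WZ),w2p('s6',c+.19*WZ))
```

```text
turn deg [0.  0.1 0.1]
h 0.145 tcp [0.7238 0.0228 0.2259] shift cm [-0.14  0.06 -0.21]
h 0.033 tcp [0.6683 0.0149 0.1289] shift cm [-5.69 -0.73 -9.91]
WZ cm [49.5   7.05 86.6 ] pos [0.7252 0.0222 0.228 ] w 0.19164895954017316
[-0.177 -0.151  2.059  0.938  0.342  0.498] [ 0.49565727  0.35814584 -0.04455299]
[239.28570988 277.95053106] [234.38523494 277.44361702] [186.64943174 272.50573872]
```

View pics/s6c.png

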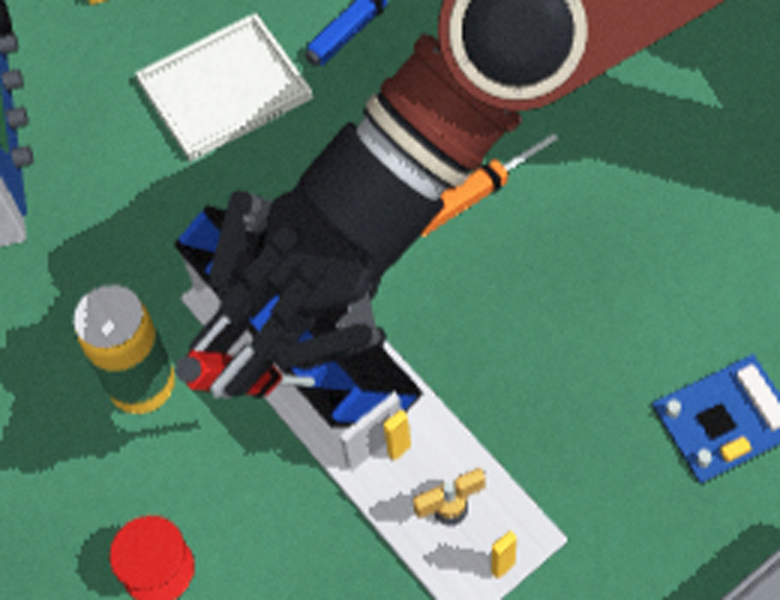

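Scene crop: red points along the well axis, with its tip at about (312,380), right where the well mouth projects. Inserting.

Emit:
apply_moves(rows=[[-0.1,0.05,-0.2,0,0,0,0.5],[-1.1,-0.1,-1.9,0,0,0,0.5],[-2.1,-0.2,-3.7,0,0,0,0.5],[-3.1,-0.4,-5.4,0,0,0,0.5],[-4.1,-0.5,-7.1,0,0,0,0.5],[-5.1,-0.6,-8.9,0,0,0,0.5],[-5.7,-0.7,-9.9,0,0,0,0.5],[-5.7,-0.7,-9.9,0,0,0,0.5],[-5.7,-0.7,-9.9,0,0,0,0.5]])

```text
clock: 16.75
ee_pos: [0.6687, 0.0149, 0.1286]
eef_rot: [0.695, 0.668, 0.23, -0.134]
wrist_force: [0.5, -0.3, -0.8]
gripper_width: 0.191
```

Emit:
apply_moves(rows=[[0,0,0,0,0,0,3.2],[0,0,0,0,0,0,3.2],[0,0,0,0,0,0,3.2],[-2.6,-0.4,1.5,0,0,0,3.2],[-6,-0.9,3.5,0,0,0,3.2],[-10,-1.4,6,0,0,0,3.2],[-14,-4,10,-1.4,10,0,3.2],[-18.8,-8,12,-2.8,20,0,4],[-18.8,-13,12,-4.2,30,0,4],[-18.8,-13,12,-5.6,40,0,4],[-18.8,-13,12,-7,50,0,4],[-18.8,-13,10,-8.5,59.4,0,4],[-18.8,-13,7,-8.5,59.4,0,4],[-18.8,-13,7,-8.5,59.4,0,4],[-18.8,-13,7,-8.5,59.4,0,4]])

```text
clock: 18.62
ee_pos: [0.4801, -0.1151, 0.1983]
eef_rot: [0.535, 0.463, 0.533, -0.464]
wrist_force: [-0.5, -0.2, -0.1]
gripper_width: 0.469
```

```bash
cat >> h.py <<'E'
def pick(fn,col,near):
    st=env.state(); m=rot(st['eef_rot']).as_matrix(); print('tcp',st['ee_pos'].round(4),'yaw',np.degrees(np.arctan2(m[1,2],m[0,2])).round(1),'tx',m[:,0].round(3),st['gripper_width'])
    for b in blobs(fn,col,.016,amin=100):
        C=b[2]; 
        if np.linalg.norm(C-near)<.09 and 60<b[4][0]<85:
            a=np.radians(b[3]); d=np.array([np.cos(a),np.sin(a)]); end=C-d*b[4][0]/2000; g=end+.025*d
            print(col,b,'grasp',g.round(4),'jaw',(b[3]+90+180)%360-180,'shift',((g-st['ee_pos'][:2])*100).round(2))
E
python3 - <<'E'
from h import *
s=snap("wrist","w7"); snap("top","t7"); t=snap("scene","s7")
for f in('w7','t7'): pick(f,'orange',[.47,-.115]); pick(f,'white',[.438,-.22]); pick(f,'blue',[.457,-.32])
cv2.imwrite('pics/v7.png',np.hstack([cv2.resize(s['image'][:,:,::-1],(440,330)),cv2.resize(t['image'][200:350,180:340,::-1],(352,330))]))
E
```

```text
tcp [ 0.4804 -0.1154  0.1992] yaw -81.9 tx [ 0.003 -0.003 -1.   ] 0.4623619977255529
orange (1030, array([279.3, 193.8]), array([ 0.4703, -0.1156]), np.float64(-175.7), array([74., 17.])) grasp [ 0.4823 -0.1147] jaw -85.69999999999999 shift [0.18 0.07]
tcp [ 0.4804 -0.1154  0.1992] yaw -81.9 tx [ 0.003 -0.003 -1.   ] 0.4623619977255529
white (1230, array([364. , 232.5]), array([ 0.4387, -0.2175]), np.float64(172.7), array([74., 23.])) grasp [ 0.4506 -0.219 ] jaw -97.30000000000001 shift [ -2.98 -10.37]
tcp [ 0.4804 -0.1154  0.1992] yaw -81.9 tx [ 0.003 -0.003 -1.   ] 0.4623619977255529
blue (1261, array([451.8, 228.3]), array([ 0.4576, -0.3153]), np.float64(-159.7), array([74., 23.])) grasp [ 0.4689 -0.3111] jaw -69.69999999999999 shift [ -1.16 -19.58]
tcp [ 0.4804 -0.1154  0.1992] yaw -81.9 tx [ 0.003 -0.003 -1.   ] 0.4623619977255529
tcp [ 0.4804 -0.1154  0.1992] yaw -81.9 tx [ 0.003 -0.003 -1.   ] 0.4623619977255529
white (223, array([326.4, 225.3]), array([ 0.4381, -0.2211]), np.float64(171.9), array([77., 21.])) grasp [ 0.4515 -0.223 ] jaw -98.10000000000002 shift [ -2.9  -10.76]
tcp [ 0.4804 -0.1154  0.1992] yaw -81.9 tx [ 0.003 -0.003 -1.   ] 0.4623619977255529
blue (185, array([362.4, 218.4]), array([ 0.4572, -0.3198]), np.float64(-161.3), array([73., 19.])) grasp [ 0.4681 -0.3161] jaw -71.30000000000001 shift [ -1.23 -20.07]
```

View pics/v7.png

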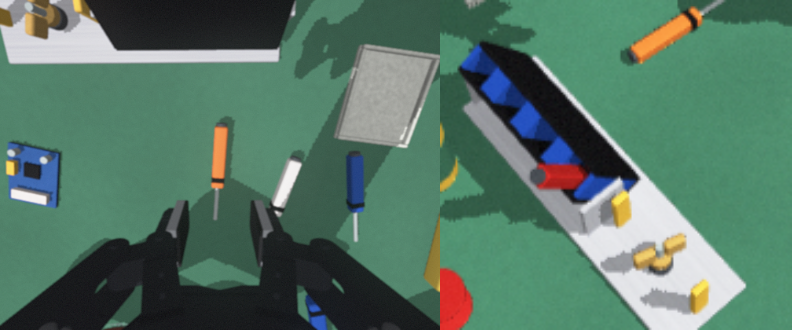

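Red stands in its well. Orange lies at (220,155) in the wrist view, undisturbed.

Emit:
apply_moves(rows=[[0.2,0.0,-6,0,0,-3.8,4],[0.2,0.0,-12,0,0,-3.8,4],[0.2,0.0,-16.5,0,0,-3.8,4],[0.2,0.0,-19.7,0,0,-3.8,4],[0.2,0.0,-19.7,0,0,-3.8,4],[0.2,0.0,-19.7,0,0,-3.8,0.5],[0.2,0.0,-19.7,0,0,-3.8,0.5],[0.2,0.0,-19.7,0,0,-3.8,0.5],[0.2,0.0,-19.7,0,0,-3.8,0.5],[0.2,0.0,-16,0,0,-3.8,0.5],[0.2,0.0,-10,0,0,-3.8,0.5],[0.2,0.0,-4,0,0,-3.8,0.5],[5,0.0,2,0,0,-3.8,0.5],[10,0.0,8,0,0,-3.8,0.5],[15,0.0,10,0,0,0,0.5],[15,0.0,10,0,0,0,0.5]])

```text
clock: 20.78
ee_pos: [0.6327, -0.1149, 0.2998]
eef_rot: [0.536, 0.463, 0.533, -0.463]
wrist_force: [-0.0, -0.0, -1.0]
gripper_width: 0.193
```

Run:
```python
from h import *
ins(.025)
s=snap("wrist","w8")
for b in blobs('w8','orange',.28): print(b)
```

```text
turn deg [  8.6 -59.2   0. ]
h 0.145 tcp [ 0.7308 -0.0267  0.2259] shift cm [ 9.81  8.82 -7.39]
h 0.033 tcp [ 0.6754 -0.0346  0.1289] shift cm [  4.27   8.03 -17.09]
WZ cm [49.5   7.05 86.6 ] pos [ 0.6327 -0.1149  0.2998] w 0.19258053961584262
(1254, array([529. , 232.6]), array([ 0.6636, -0.2526]), np.float64(167.8), array([23., 19.]))
(97, array([554.2, 408.6]), array([ 0.5391, -0.3218]), np.float64(-121.2), array([13.,  6.]))
```

Emit:
apply_moves(rows=[[2,2,0,1.4,-10,0,0.5],[4,4,0,2.8,-20,0,0.5],[6,6,0,4.2,-30,0,0.5],[9.8,8.8,-1,5.6,-40,0,0.5],[9.8,8.8,-2,7.1,-50,0,0.5],[9.8,8.8,-4,8.6,-59.2,0,0.5],[9.8,8.8,-6,8.6,-59.2,0,0.5],[9.8,8.8,-7.4,8.6,-59.2,0,0.5],[9.8,8.8,-7.4,8.6,-59.2,0,0.5],[9.8,8.8,-7.4,8.6,-59.2,0,0.5]])

```text
clock: 22.08
ee_pos: [0.728, -0.027, 0.2241]
eef_rot: [0.694, 0.668, 0.232, -0.135]
wrist_force: [0.9, -0.0, 0.8]
gripper_width: 0.195
```

Run:
```python
from h import *
ins(.025)
s=snap("scene","s9"); cv2.imwrite('pics/s9.png',cv2.resize(s['image'][200:340,150:330,::-1],(540,420),interpolation=cv2.INTER_CUBIC)); c=M0+.025*RY
for h in (0,.021,.19): print((w2p('s9',c+h*WZ)-[150,200])*3)
```

```text
turn deg [-0.  -0.2  0. ]
h 0.145 tcp [ 0.7308 -0.0267  0.2259] shift cm [0.28 0.02 0.19]
h 0.033 tcp [ 0.6754 -0.0346  0.1289] shift cm [-5.26 -0.76 -9.51]
WZ cm [49.5   7.05 86.6 ] pos [ 0.728  -0.027   0.2241] w 0.19524458897975044
[224.61406175 184.00010809]
[209.38294309 181.55372217]
[ 61.63859912 157.82337837]
```

View pics/s9.png

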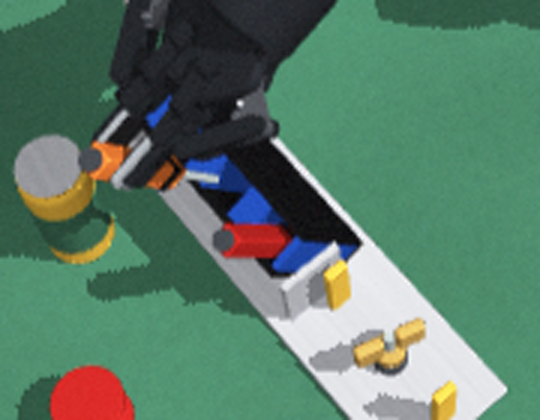

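Orange aligned; its tip (217,180) is heading to the predicted mouth (225,184) next to red.

Emit:
apply_moves(rows=[[0.2,0,0.1,0,0,0,0.5],[-0.8,-0.1,-1.7,0,0,0,0.5],[-1.8,-0.3,-3.5,0,0,0,0.5],[-2.8,-0.4,-5.2,0,0,0,0.5],[-3.8,-0.5,-6.9,0,0,0,0.5],[-4.7,-0.7,-8.5,0,0,0,0.5],[-5.3,-0.8,-9.5,0,0,0,0.5],[-5.3,-0.8,-9.5,0,0,0,0.5],[-5.3,-0.8,-9.5,0,0,0,0.5]])

```text
clock: 23.25
ee_pos: [0.6758, -0.0351, 0.1297]
eef_rot: [0.694, 0.668, 0.232, -0.135]
wrist_force: [0.5, 0.8, 0.5]
gripper_width: 0.193
```

Emit:
apply_moves(rows=[[0,0,0,0,0,0,3.2],[0,0,0,0,0,0,3.2],[0,0,0,0,0,0,3.2],[-2.6,-0.4,1.5,0,0,0,3.2],[-6,-0.9,3.5,0,0,0,3.2],[-10,-1.4,6,0,0,0,3.2],[-14,-4,10,-1.4,10,0,3.2],[-18.8,-8,12,-2.8,20,0,4],[-22.5,-13,12,-4.2,30,0,4],[-22.5,-18.5,12,-5.6,40,0,4],[-22.5,-18.5,12,-7,50,0,4],[-22.5,-18.5,10,-8.5,59.4,0,4],[-22.5,-18.5,7,-8.5,59.4,-8,4],[-22.5,-18.5,7,-8.5,59.4,-15,4],[-22.5,-18.5,7,-8.5,59.4,-15,4],[-22.5,-18.5,7,-8.5,59.4,-15,4]])

```text
clock: 25.25
ee_pos: [0.4502, -0.2201, 0.1991]
eef_rot: [-0.511, -0.486, -0.449, 0.548]
wrist_force: [-0.3, 0.5, -0.4]
gripper_width: 0.469
```

Run:
```python
from h import *
s=snap("wrist","w10"); snap("top","t10"); t=snap("scene","s10")
for f in('w10','t10'): pick(f,'white',[.438,-.22]); pick(f,'blue',[.457,-.32])
```

```text
tcp [ 0.4501 -0.2204  0.1991] yaw -94.4 tx [-0.004 -0.124 -0.992] 0.4695159645011243
white (1197, array([259.7, 196.5]), array([ 0.4382, -0.2196]), np.float64(172.4), array([74., 20.])) grasp [ 0.4501 -0.2212] jaw -97.60000000000002 shift [-0.   -0.07]
white (272, array([257.4, 253.2]), array([ 0.371 , -0.2105]), np.float64(171.9), array([65., 12.])) grasp [ 0.3784 -0.2116] jaw -98.10000000000002 shift [-7.17  0.89]
tcp [ 0.4501 -0.2204  0.1991] yaw -94.4 tx [-0.004 -0.124 -0.992] 0.4695159645011243
blue (1125, array([345.7, 170.2]), array([ 0.4577, -0.317 ]), np.float64(-161.2), array([74., 19.])) grasp [ 0.4691 -0.3131] jaw -71.19999999999999 shift [ 1.89 -9.27]
tcp [ 0.4501 -0.2204  0.1991] yaw -94.4 tx [-0.004 -0.124 -0.992] 0.4695159645011243
tcp [ 0.4501 -0.2204  0.1991] yaw -94.4 tx [-0.004 -0.124 -0.992] 0.4695159645011243
```

Emit:
apply_moves(rows=[[0.0,-0.1,-4,7.1,0.3,-3.2,4],[0.0,-0.1,-10,7.1,0.3,-3.2,4],[0.0,-0.1,-16,7.1,0.3,-3.2,4],[0.0,-0.1,-18,7.1,0.3,-3.2,4],[0.0,-0.1,-19.6,7.1,0.3,-3.2,4],[0.0,-0.1,-19.6,7.1,0.3,-3.2,4],[0.0,-0.1,-19.6,7.1,0.3,-3.2,0.5],[0.0,-0.1,-19.6,7.1,0.3,-3.2,0.5],[0.0,-0.1,-19.6,7.1,0.3,-3.2,0.5],[0.0,-0.1,-19.6,7.1,0.3,-3.2,0.5],[0.0,-0.1,-16,7.1,0.3,-3.2,0.5],[0.0,-0.1,-10,7.1,0.3,-3.2,0.5],[0.0,-0.1,-4,7.1,0.3,-3.2,0.5],[5,0.0,2,7.1,0.3,-3.2,0.5],[10,0.0,8,7.1,0.3,-3.2,0.5],[15,0.0,10,7.1,0.3,-3.2,0.5],[15,0.0,10,7.1,0.3,-3.2,0.5]])

```text
clock: 27.52
ee_pos: [0.6028, -0.2199, 0.3014]
eef_rot: [-0.465, -0.528, -0.468, 0.534]
wrist_force: [-0.2, -0.1, -0.2]
gripper_width: 0.189
```

Run:
```python
from h import *
ins(-.025)
print(rot(env.state()['eef_rot']).as_matrix().round(3))
```

```text
turn deg [  0.5 -60.7  14.2]
h 0.145 tcp [ 0.7379 -0.0762  0.2259] shift cm [13.51 14.37 -7.55]
h 0.033 tcp [ 0.6824 -0.0841  0.1289] shift cm [  7.96  13.58 -17.25]
WZ cm [49.5   7.05 86.6 ] pos [ 0.6028 -0.2199  0.3014] w 0.18850351024279322
[[-0.01   0.991 -0.13 ]
 [-0.002 -0.13  -0.992]
 [-1.    -0.009  0.003]]
```

Emit:
apply_moves(rows=[[3,3,0,0.1,-10.1,2.4,0.5],[6,6,0,0.2,-20.2,4.7,0.5],[9,9,0,0.2,-30.3,7.1,0.5],[11,12,-1,0.3,-40.4,9.4,0.5],[13.5,14.4,-2,0.4,-50.5,11.8,0.5],[13.5,14.4,-4,0.5,-60.7,14.2,0.5],[13.5,14.4,-6,0.5,-60.7,14.2,0.5],[13.5,14.4,-7.5,0.5,-60.7,14.2,0.5],[13.5,14.4,-7.5,0.5,-60.7,14.2,0.5],[13.5,14.4,-7.5,0.5,-60.7,14.2,0.5]])

```text
clock: 28.78
ee_pos: [0.7355, -0.076, 0.2249]
eef_rot: [0.694, 0.668, 0.232, -0.135]
wrist_force: [0.3, -0.3, 0.1]
gripper_width: 0.192
```

Run:
```python
from h import *
ins(-.025)
s=snap("scene","s11"); cv2.imwrite('pics/s11.png',cv2.resize(s['image'][170:340,150:330,::-1],(540,510),interpolation=cv2.INTER_CUBIC)); c=M0-.025*RY
for h in (0,.025,.17): print((w2p('s11',c+h*WZ)-[150,170])*3)
```

```text
turn deg [-0.  -0.2 -0.1]
h 0.145 tcp [ 0.7379 -0.0762  0.2259] shift cm [ 0.24 -0.02  0.11]
h 0.033 tcp [ 0.6824 -0.0841  0.1289] shift cm [-5.31 -0.81 -9.59]
WZ cm [49.5   7.05 86.6 ] pos [ 0.7355 -0.076   0.2249] w 0.1924703575884913
[183.06962105 226.10683483]
[164.302788   222.16634051]
[ 36.33168388 195.29609517]
```

View pics/s11.png

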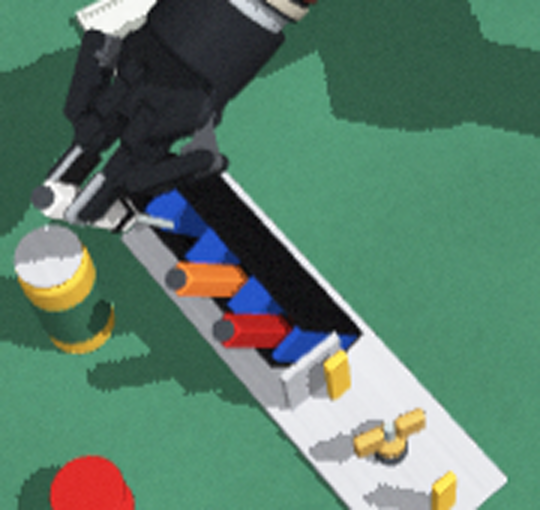

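White's tip is at (172,223), at the third well; red and orange are seated.

Emit:
apply_moves(rows=[[0.2,0,0.1,0,0,0,0.5],[-0.8,-0.1,-1.7,0,0,0,0.5],[-1.8,-0.3,-3.5,0,0,0,0.5],[-2.8,-0.4,-5.2,0,0,0,0.5],[-3.8,-0.5,-6.9,0,0,0,0.5],[-4.7,-0.7,-8.5,0,0,0,0.5],[-5.3,-0.8,-9.6,0,0,0,0.5],[-5.3,-0.8,-9.6,0,0,0,0.5],[-5.3,-0.8,-9.6,0,0,0,0.5]])

```text
clock: 29.95
ee_pos: [0.6827, -0.0841, 0.1285]
eef_rot: [0.694, 0.668, 0.232, -0.135]
wrist_force: [-0.7, -0.2, -0.9]
gripper_width: 0.186
```

Emit:
apply_moves(rows=[[0,0,0,0,0,0,3.2],[0,0,0,0,0,0,3.2],[0,0,0,0,0,0,3.2],[-2.6,-0.4,1.5,0,0,0,3.2],[-6,-0.9,3.5,0,0,0,3.2],[-10,-1.4,6,0,0,0,3.2],[-14,-4,10,-1.4,10,0,3.2],[-18.8,-8,12,-2.8,20,0,4],[-21.4,-13,12,-4.2,30,0,4],[-21.4,-18,12,-5.6,40,0,4],[-21.4,-23,12,-7,50,0,4],[-21.4,-23,10,-8.5,59.4,0,4],[-21.4,-23,7,-8.5,59.4,0,4],[-21.4,-23,7,-8.5,59.4,0,4],[-21.4,-23,7,-8.5,59.4,0,4]])

```text
clock: 31.82
ee_pos: [0.468, -0.3141, 0.1983]
eef_rot: [0.533, 0.463, 0.535, -0.465]
wrist_force: [-0.5, 0.5, 0.4]
gripper_width: 0.465
```

Run:
```python
from h import *
s=snap("wrist","w12"); snap("top","t12"); t=snap("scene","s12")
for f in('w12','t12'): pick(f,'blue',[.457,-.32])
```

```text
tcp [ 0.4683 -0.3145  0.1993] yaw -82.0 tx [-0.003 -0.002 -1.   ] 0.46925287522477555
blue (1042, array([309.5, 187.9]), array([ 0.4686, -0.346 ]), np.float64(-153.4), array([74., 17.])) grasp [ 0.4793 -0.3406] jaw -63.400000000000006 shift [ 1.1  -2.61]
tcp [ 0.4683 -0.3145  0.1993] yaw -82.0 tx [-0.003 -0.002 -1.   ] 0.46925287522477555
```

Blue was knocked about 3 cm towards the tray, so I'm re-centring and checking it from nearer.

Emit:
apply_moves(rows=[[0.6,-2.8,-2,0,0,9,3.2],[0.6,-2.8,-8,0,0,18.6,3.2],[0.6,-2.8,-8,0,0,18.6,3.2],[0.6,-2.8,-8,0,0,18.6,3.2],[0.6,-2.8,-8,0,0,18.6,3.2]])

```text
clock: 32.6
ee_pos: [0.4755, -0.3431, 0.1209]
eef_rot: [0.602, 0.37, 0.601, -0.373]
wrist_force: [-1.0, -0.1, 0.3]
gripper_width: 0.373
```

Run:
```python
from h import *
import h
s=snap("wrist","w13")
im=load('w13')['im']
hs=cv2.cvtColor(im,cv2.COLOR_RGB2HSV); m=cv2.inRange(hs,*map(np.array,HSV['blue'])); n,l,st,c=cv2.connectedComponentsWithStats(m)
for i in range(1,n):
    if st[i,4]>800:
        W=np.array([p2w('w13',u,v,.016)[:2] for v,u in np.argwhere(l==i)]); C=W.mean(0); ev,V=np.linalg.eigh(np.cov((W-C).T)); d=V[:,1]*(-1 if V[0,1]>0 else 1)
        L=np.sqrt(12*ev[1]); print(st[i,4],C,np.degrees(np.arctan2(d[1],d[0])),L,'grasp30',C-d*L/2+.03*d)
pick('w13','blue',[.468,-.34])
cv2.imwrite('pics/w13c.png',im[:,:,::-1])
```

```text
1704 [ 0.46935796 -0.3453902 ] -153.44859057845554 0.07371314887033192 grasp30 [ 0.4754914 -0.3423253]
tcp [ 0.4753 -0.343   0.1205] yaw -63.4 tx [-0.001 -0.005 -1.   ] 0.37141585146005446
```

View pics/w13c.png

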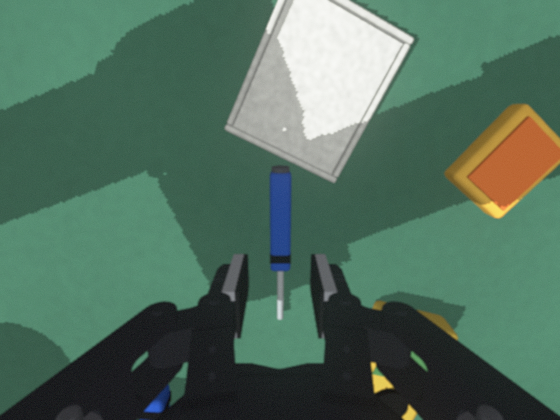

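Blue lies centred at (280,215) between the pads, clear of the tray edge. Grasping.

Emit:
apply_moves(rows=[[0,0.05,-5,0,0,0,3.2],[0,0.05,-9.5,0,0,0,3.2],[0,0.05,-11.8,0,0,0,3.2],[0,0.05,-11.8,0,0,0,3.2],[0,0.05,-11.8,0,0,0,0.5],[0,0.05,-11.8,0,0,0,0.5],[0,0.05,-11.8,0,0,0,0.5],[0,0.05,-11.8,0,0,0,0.5],[0,0,-9,0,0,0,0.5],[0,0,-3,0,0,0,0.5],[0,0,3,0,0,0,0.5],[0,3,9,0,0,-6,0.5],[4,6,15,0,0,-12,0.5],[8,9,18,0,0,-18,0.5],[12,12,18,0,0,-18,0.5],[12,12,18,0,0,-18,0.5]])

```text
clock: 34.65
ee_pos: [0.5964, -0.2192, 0.2981]
eef_rot: [0.537, 0.459, 0.538, -0.46]
wrist_force: [-0.5, -1.4, 0.0]
gripper_width: 0.196
```

Run:
```python
from h import *
ins(-.075,hs=(.14,.028))
```

```text
turn deg [  8.9 -59.5  -0.8]
h 0.14 tcp [ 0.7424 -0.1261  0.2216] shift cm [14.61  9.32 -7.65]
h 0.028 tcp [ 0.687  -0.134   0.1246] shift cm [  9.06   8.53 -17.35]
WZ cm [49.5   7.05 86.6 ] pos [ 0.5964 -0.2192  0.2981] w 0.1964092493228054
```

Emit:
apply_moves(rows=[[3,2,0,1.5,-10,-0.1,0.5],[6,4,0,3,-20,-0.2,0.5],[9,6,0,4.5,-30,-0.4,0.5],[11,8,-1,6,-40,-0.5,0.5],[14.6,9.3,-2,7.5,-50,-0.7,0.5],[14.6,9.3,-4,8.9,-59.5,-0.8,0.5],[14.6,9.3,-6,8.9,-59.5,-0.8,0.5],[14.6,9.3,-7.6,8.9,-59.5,-0.8,0.5],[14.6,9.3,-7.6,8.9,-59.5,-0.8,0.5],[14.6,9.3,-7.6,8.9,-59.5,-0.8,0.5]])

```text
clock: 35.9
ee_pos: [0.74, -0.1295, 0.2222]
eef_rot: [0.693, 0.67, 0.231, -0.135]
wrist_force: [0.1, -0.1, -0.1]
gripper_width: 0.192
```

Run:
```python
from h import *
ins(-.075,hs=(.14,.028))
s=snap("scene","s14"); cv2.imwrite('pics/s14.png',cv2.resize(s['image'][150:310,130:310,::-1],(540,480),interpolation=cv2.INTER_CUBIC)); c=M0-.075*RY
for h in (0,.025,.17): print((w2p('s14',c+h*WZ)-[130,150])*3)
```

```text
turn deg [-0.2 -0.1  0.2]
h 0.14 tcp [ 0.7424 -0.1261  0.2216] shift cm [ 0.24  0.34 -0.06]
h 0.028 tcp [ 0.687  -0.134   0.1246] shift cm [-5.3  -0.45 -9.76]
WZ cm [49.5   7.05 86.6 ] pos [ 0.74   -0.1295  0.2222] w 0.19223393051169557
[203.12564996 240.05861538]
[183.84841086 235.18137716]
[ 52.84020022 202.03564255]
```

View pics/s14.png

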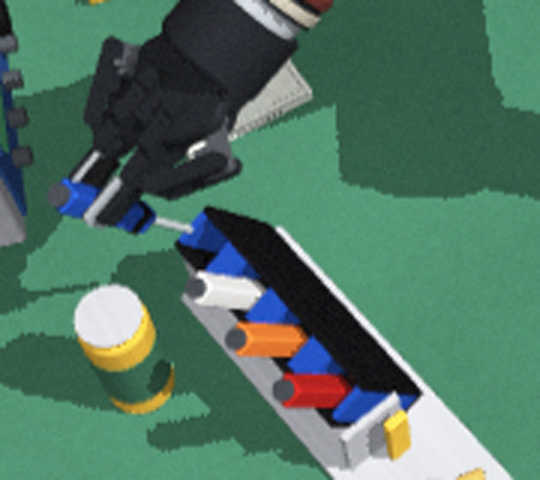

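Three drivers are seated. Blue's tip (190,230) needs about 3.5 mm of +y first, then insertion.

Emit:
apply_moves(rows=[[0.2,0.3,0,0,0,0,0.5],[0.2,0.35,0,0,0,0,0.5],[-0.8,0.2,-1.8,0,0,0,0.5],[-1.8,0.1,-3.6,0,0,0,0.5],[-2.8,-0.1,-5.3,0,0,0,0.5],[-3.8,-0.2,-7.1,0,0,0,0.5],[-4.7,-0.4,-8.7,0,0,0,0.5],[-5.3,-0.4,-9.7,0,0,0,0.5],[-5.3,-0.4,-9.7,0,0,0,0.5],[-5.3,-0.4,-9.7,0,0,0,0.5]])

```text
clock: 37.2
ee_pos: [0.6876, -0.1331, 0.1253]
eef_rot: [0.693, 0.67, 0.231, -0.135]
wrist_force: [0.4, -1.2, -0.5]
gripper_width: 0.189
```

Emit:
apply_moves(rows=[[0,0,0,0,0,0,3.2],[0,0,0,0,0,0,3.2],[0,0,0,0,0,0,3.2],[-2.6,-0.4,1.5,0,0,0,3.2],[-6,-0.9,3.5,0,0,0,3.2],[-10,-1.4,8,0,0,0,3.2],[-14,0,14,-1.4,10,0,3.2],[-18.8,4,15,-2.8,20,0,4],[-21.4,9,15,-4.2,30,0,4],[-23,15,15,-5.6,40,0,4],[-25,21,15,-7,50,0,4],[-25.3,27,13,-8.5,59.4,0,4],[-25.3,33,10,-8.5,59.4,0,5.5],[-25.3,39,10,-8.5,59.4,0,5.5],[-25.3,45.9,10,-8.5,59.4,0,5.5],[-25.3,45.9,10,-8.5,59.4,0,5.5],[-25.3,45.9,10,-8.5,59.4,0,5.5]])

```text
clock: 39.33
ee_pos: [0.4333, 0.3277, 0.2239]
eef_rot: [0.533, 0.463, 0.534, -0.465]
wrist_force: [-0.1, 0.1, -0.8]
gripper_width: 0.643
```

Run:
```python
from h import *
w=snap("wrist","w15"); s=snap("scene","s15"); st=env.state(); m=rot(st['eef_rot']).as_matrix(); print(st['ee_pos'],m.round(3),st['joint_pos'].round(2))
h=cv2.cvtColor(w['image'],cv2.COLOR_RGB2HSV); k=cv2.inRange(h,np.array((0,130,70)),np.array((6,255,255))); n,l,s_,c=cv2.connectedComponentsWithStats(k)
for i in range(1,n):
    if s_[i,4]>400:
        W=np.array([p2w('w15',u,v,.027)[:2] for v,u in np.argwhere(l==i)]); C=W.mean(0); ev,V=np.linalg.eigh(np.cov((W-C).T)); d=V[:,1]
        print(s_[i,4],c[i],C,np.degrees(np.arctan2(d[1],d[0])),np.sqrt(12*ev))
cv2.imwrite('pics/v15.png',np.hstack([cv2.resize(w['image'][:,:,::-1],(440,330)),cv2.resize(s['image'][180:330,150:310,::-1],(352,330))]))
```

```text
[0.4338533  0.3257841  0.22416742] [[-0.002  0.991  0.136]
 [-0.001  0.136 -0.991]
 [-1.    -0.002  0.001]] [ 0.51 -0.14  1.81  0.    1.47  1.94]
1406 [281.01564723 180.27382646] [0.43506959 0.32700999] -172.1602809899708 [0.03238202 0.05614614]
```

View pics/v15.png

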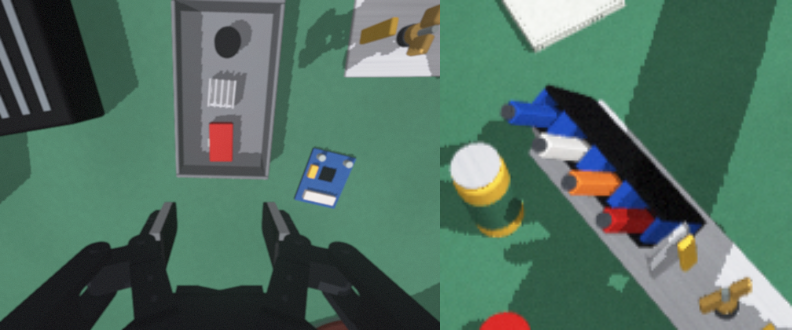

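All four drivers stand equally deep in the wells. The box is centred under the gripper at (221,142) in the wrist half of the picture.

Emit:
apply_moves(rows=[[0.1,0.1,-6,0,0,0,5.5],[0.1,0.1,-12,0,0,0,5.5],[0.1,0.1,-18,0,0,0,5.5],[0.1,0.1,-21.3,0,0,0,5.5],[0.1,0.1,-21.3,0,0,0,5.5],[0.1,0.1,-21.3,0,0,0,2],[0.1,0.1,-21.3,0,0,0,2],[0.1,0.1,-21.3,0,0,0,2],[0.1,0.1,-21.3,0,0,0,2],[0.1,0.1,-17,0,0,0,2],[0.1,0.1,-11,0,0,0,2],[0.1,0.1,-5,0,0,0,2],[0.1,0.1,0,0,0,0,2],[0.1,0.1,4,0,0,0,2]])

```text
clock: 41.18
ee_pos: [0.4352, 0.3274, 0.2678]
eef_rot: [0.533, 0.465, 0.533, -0.464]
wrist_force: [-0.6, 0.1, -0.9]
gripper_width: 0.381
```

Emit:
apply_moves(rows=[[1.2,-6,0,0,0,0,2],[2.5,-12,0,0,0,0,2],[3.8,-18,0,0,0,0,2],[5,-24,0,0,0,0,2],[6.3,-30,0,0,0,0,2],[7.5,-36,0,0,0,0,2],[8.8,-42,0,0,0,0,2],[10,-48,0,0,0,0,2],[11.3,-54,0,0,0,0,2],[12.5,-60,0,0,0,0,2],[13.6,-65.3,0,0,0,0,2],[13.6,-65.3,0,0,0,0,2],[13.6,-65.3,-3,0,0,0,2],[13.6,-65.3,-9,0,0,0,2],[13.6,-65.3,-13,0,0,0,2],[13.6,-65.3,-13,0,0,0,2]])

```text
clock: 43.18
ee_pos: [0.5685, -0.323, 0.1299]
eef_rot: [0.53, 0.464, 0.537, -0.465]
wrist_force: [0.2, 0.6, -0.6]
gripper_width: 0.378
```

Run:
```python
from h import *
w=snap("wrist","w16"); s=snap("scene","s16"); st=env.state(); m=rot(st['eef_rot']).as_matrix(); print(st['ee_pos'],m.round(3),st['gripper_width'])
cv2.imwrite('pics/v16.png',np.hstack([cv2.resize(w['image'][:,:,::-1],(440,330)),cv2.resize(s['image'][120:270,120:280,::-1],(352,330))]))
```

```text
[ 0.57165457 -0.3255832   0.13602404] [[-0.     0.991  0.137]
 [-0.002  0.137 -0.991]
 [-1.    -0.001  0.001]] 0.38095685905668175
```

View pics/v16.png

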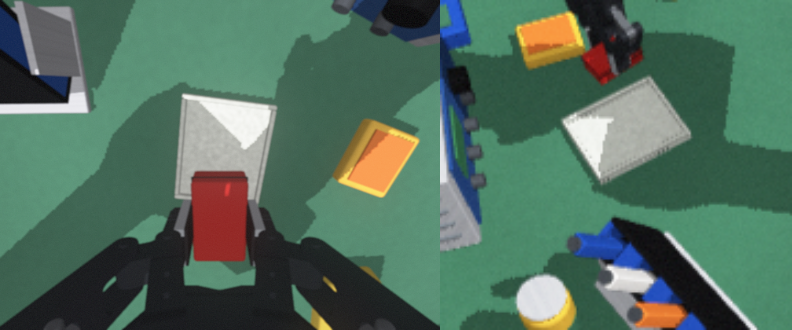

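Box held level; tray corners at (182,94), (276,105), (175,197), (262,205) in the wrist half.

Run:
```python
from h import *
k=560/440
P=[p2w('w16',u*k,v*k,.014) for u,v in [(182,94),(276,105),(175,197),(262,205)]]
print(np.round(P,4),np.mean(P,0))
```

```text
[[ 0.6316 -0.2734  0.014 ]
 [ 0.634  -0.371   0.014 ]
 [ 0.5144 -0.2756  0.014 ]
 [ 0.5183 -0.3789  0.014 ]] [ 0.57457006 -0.32472907  0.014     ]
```

Emit:
apply_moves(rows=[[0.1,0,-5,0,0,0,2],[0.1,0,-9.5,0,0,0,2],[0.1,0,-11.5,0,0,0,2],[0.1,0,-12.3,0,0,0,2],[0.1,0,-12.3,0,0,0,2],[0.1,0,-12.3,0,0,0,2],[0.1,0,-12.3,0,0,0,4.6],[0.1,0,-12.3,0,0,0,4.6],[0.1,0,-12.3,0,0,0,4.6],[0.1,0,-9,0,0,0,4.6],[0.1,0,-3,0,0,0,4.6],[-3,0,3,0,0,0,4.6],[-9,0,9,0,0,0,4.6],[-12,0,12,0,0,0,4.6],[-12,0,12,0,0,0,4.6]])

```text
clock: 45.15
ee_pos: [0.4506, -0.3273, 0.2595]
eef_rot: [0.535, 0.464, 0.53, -0.466]
wrist_force: [0.8, -0.3, -0.5]
gripper_width: 0.542
```

Run:
```python
from h import *
t=snap("top","t17"); s=snap("scene","s17"); st=env.state(); print(st['ee_pos'],st['wrist_force'])
for b in blobs('t17','red',.027,amin=80): print(b)
a=t['image'][60:270,60:480,::-1]; b=s['image'][120:370,120:330,::-1]
cv2.imwrite('pics/v17.png',np.hstack([cv2.resize(a,(500,250)),cv2.resize(b,(210,250))])) if 0 else cv2.imwrite('pics/v17.png',np.vstack([cv2.resize(a,(600,300)),np.hstack([cv2.resize(b,(252,300)),np.zeros((300,348,3),np.uint8)])]))
```

```text
[ 0.45087953 -0.32623143  0.25531684] [-0.63442022 -0.34609823 -0.79049225]
(324, array([236.7,  90.9]), array([0.8065, 0.0254]), np.float64(-167.2), array([54., 44.]))
(102, array([163.7, 101.4]), array([0.776 , 0.2249]), np.float64(-141.1), array([30., 25.]))
(133, array([238.4, 138. ]), array([0.6755, 0.0198]), np.float64(-168.4), array([55., 19.]))
(212, array([365.1, 176.7]), array([ 0.5705, -0.3262]), np.float64(-172.9), array([52., 31.]))
```

The viewing limit is reached, so I'm doing the last checks numerically.

Run:
```python
from h import *
for c,y in [('red',.075),('orange',.025),('white',-.025),('blue',-.075)]:
    h=cv2.cvtColor(load('s17')['im'],cv2.COLOR_RGB2HSV); lo,hi=map(np.array,HSV[c])
    m=cv2.inRange(h,lo,hi); p=w2p('s17',M0+y*RY+.04*WZ); e=w2p('s17',M0+y*RY+.055*WZ)
    n,l,s,cc=cv2.connectedComponentsWithStats(m); i=min((i for i in range(1,n) if s[i,4]>25),key=lambda i:np.linalg.norm(cc[i]-p))
    print(c,'predicted top end',e.round(1),'blob box',s[i],'centre',cc[i].round(1))
a=load('top0')['im'].astype(int);b=load('t17')['im'].astype(int)
d=(np.abs(a-b).max(2)>60).astype(np.uint8); n,l,s,cc=cv2.connectedComponentsWithStats(d)
for i in range(1,n):
    if s[i,4]>25: print(s[i],p2w('top0',*cc[i],.02).round(3))
```

```text
red predicted top end [226.  276.6] blob box [224 274  22  12 187] centre [234.6 279.9]
orange predicted top end [211.1 259.1] blob box [209 257  23  12 210] centre [219.7 262.9]
white predicted top end [196.9 242.4] blob box [155 245  23  21 374] centre [165.6 254.7]
blue predicted top end [183.2 226.3] blob box [181 221  36  22 373] centre [197.3 232.6]
[292 116   9  24 162] [ 0.705 -0.138  0.02 ]
[253 121  11  24 189] [ 0.691 -0.033  0.02 ]
[272 121  11  22 170] [ 0.695 -0.086  0.02 ]
[233 124  11  24 177] [0.682 0.022 0.02 ]
[  261   165   205   236 12927] [ 0.314 -0.325  0.02 ]
[358 166  15  22 254] [ 0.572 -0.327  0.02 ]
[284 199  10  54 281] [ 0.454 -0.118  0.02 ]
[238 210  15  54 303] [ 0.424 -0.     0.02 ]
[391 211  20  18 101] [ 0.45 -0.42  0.02]
[321 212  11  29 199] [ 0.436 -0.22   0.02 ]
[118 215  16  23 313] [0.434 0.323 0.02 ]
[320 242   8  23  62] [ 0.369 -0.211  0.02 ]
[  64  304  195  116 7240] [0.069 0.181 0.02 ]
[ 324  345  236   75 8304] [-0.013 -0.611  0.02 ]
[187 350  62  13 116] [0.082 0.069 0.02 ]
[250 368  23  52 683] [-0.011 -0.045  0.02 ]
[198 385  23  35 129] [-0.038  0.102  0.02 ]
[173 401  20  19 207] [-0.058  0.167  0.02 ]
[295 414  26   6  88] [-0.072 -0.175  0.02 ]
```

```bash
python3 -c "
from h import *
print(env.state()['clock'], env.sign_off())"
```

```text
the job is handed in; nothing more can be done
45.25 None
```

The job is finished and handed in at 45 s on the robot's clock; the hand-in reported no verdict.

- **Wing nut:** I turned it clockwise about 190° in one grip until it hit the stop, where the torque jumped from 0.06 to 1.6 N·m. My first grip caught the round hub, so I raised it. I eased back about 6° before letting go. The wings then measured -8.3°, against about -6.7° expected when fully tight. The joint value itself can't be read directly.
- **Drivers:** all four were there, and each went into its own well without contact force. From -y to +y the order is blue, white, orange, red. The blue one had been knocked about 3 cm aside, so I measured it again before gripping. I left the larger blue look-alike alone.
- **Bit box:** it went into the tray and was last measured at (0.5705, -0.326), against a tray centre of about (0.573, -0.325).

**Last checks:**
- **Drivers:** red, orange and blue handle ends matched the fully seated position to within about 2 pixels. The same check failed for white because it matched the yellow can's white top instead. White had looked equally deep with the others in a view taken after all four were in.
- **Bench:** comparing the top pictures before and after showed changes mainly where things were meant to move and at the arm. One small patch near (0.45, -0.42) is probably the arm's shadow. The arm also hid part of the view.
- **Final picture:** I had used up the picture limit, so I checked the final state by numbers only.

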